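# Press a heat sink onto a chip in the ratchet press

### The arm

A 6-joint arm with a two-finger parallel gripper is mounted at the origin on a cart in front of the work surface, level with it; the furniture and walls round the work are solid. World frame = base frame: x ahead of the robot, y to its left, z up, the work surface at z = 0. Lengths are in m, angles in rad, forces in N, time in s.
With the tool pointing down it reaches from about 0.425 to 0.925 m from the base axis. Payload 12.5 kg.
Tool frame: the origin (TCP) lies on the centre line of the jaws, within the pads' length; the fingertips stand 19 mm ahead of it and the grasp point (between the pads) is the TCP; z points along the fingers, y is the line along which they close (so a half turn about z gives the same grasp; the last joint's range is limited). The gripper opens to 85 mm and grips with 20 to 120 N. Pads are 22 mm wide; open, the fingers measure 114 mm over their backs; the gripper's body (76 mm by 85 mm) begins 54 mm behind the grasp point. The pads swing forward as they close: fully open they stand 13 mm farther back than shut.
Start: joints at [1.015, 0.491, 1.559, -0, 1.092, -0.106], TCP at [0.272, 0.563, 0.25] pointing down, gripper open.
Joint ranges: [-3.1, 3.1], [-0.84, 2.19], [0.05, 2.79], [-1.13, 4.28], [0.06, 2.93], [-2.69, 2.69]. Speed limits (rad/s): [2.22, 2.22, 2.79, 3.14, 3.14, 3.14].

### API

Orientations are given as [roll, pitch, yaw] about the fixed x, y, z axes, in that order (R = Rz(yaw) Ry(pitch) Rx(roll)).
In Python, from cell import manip gives the robot as it stands. The module is installed in compiled form; this text tells all that it offers.
- The arm moves only by the shell command python3 -m pendant 'ROWS'. ROWS is JSON, a list that holds one entry, the list of rows, each a list of 7 numbers: the shift along the tool's x, y, z in m, then the turn, a rotation vector about the tool's x, y, z in rad, then the closure, from -1 (fully open) to 1 (shut), so that 0 is half open. A call has 1 to 12 rows; each row is the pose to reach, as a shift and turn from the pose commanded when the call began, along the tool's axes at that moment; what a row does not reach only later rows make up. A row lasts 1/12 s, in which the tool goes at most 41.7 mm and 7.16 degrees, less where a joint would pass 70% of its speed; a pose out of reach is approached as far as the arm can. A call with a gripper value outside its range is refused whole. The fingers move at their own pace and stop on an object; the grip force is fixed at half the most. Time passes only in rows, so rows that repeat a pose let the fingers close. It gives the time, the measured TCP pose, the force, the opening and the grip force at its end, in the units of the state.
- manip.read_state(): the state, without advancing time (a new reading comes with each control period).
- manip.get_image(name): name is "scene" or "top"; returns a dict with "color" (480x640x3 uint8, blue, green, red), "z_map" (480x640 float32, m along the optical axis (not along the pixel's ray), 0 where there is no reading), "fx", "fy", "cx", "cy" (pixels), "extrinsics" (4x4, takes a point from world to camera coordinates). Camera axes: x right, y down, z forward; pixel columns grow to the right and rows downward; lengths in m; the calibration is good to about 2 mm. A picture is of the moment at which its call begins.
- manip.job_done(): hands the job in; it is judged then, once.
The state is a dict: "time_s": time; "joint_pos": joint angles; "qvel": joint speeds; "joint_torque": joint torques, N m; "tcp_pos": TCP position; "tool_rot": TCP orientation; "wrist_force": force on the tool from outside, world axes, zero at the start; "wrist_torque": the same for the moment, N m; "gripper_width": finger opening in m; "grasp_force": force on a finger pad.
Only numpy, scipy, OpenCV 4.12 (cv2) and the standard library are available. Lean on these libraries where they do the work, as an engineer would, in place of code of your own. Each camera call takes 0.05 s, during which the arm holds its last target. There are 200 camera calls.

### The job

Stand the finned heat sink squarely on the middle of the big chip (grey adhesive pad) of the board on the press's side slide, then push the slide fully in under the press foot. To bond it, draw the press lever down click by click until the foot lands on the heat sink (feel for it: the foot's height differs each time) and two clicks more, no harder, then take your hand off and let the ratchet hold the pressure for three seconds. Then hold the release button down until the lever has swung all the way back up, and leave the heat sink pressed on its chip with the slide in and the other things on the bench undisturbed.

Things in the scene. Friction and masses are not known exactly. Their poses are not given: they have to be found in the camera images.
- press: small grey bench press, fixed. Origin on the bench straight below the ram; x points away from the operator, y to the press's left, z up. Slide on its left (+y), lever on its right (-y), release button behind the lever. Head: x -35 to 92 mm, y -30 to 36 mm, 114 to 188 mm high; ram top 218 mm high at x = y = 0; column x 50 to 94 mm, behind the ram.
- heat_sink_mid (a point): loose finned aluminium heat sink, 40 x 40 x 23 mm, 50 to 85 g, the only thing with fins. The point is its centre, 11.5 mm above its underside; z up out of the fins. The fins run along its x, so the sides facing its y are flat walls. Any quarter turn will do on the chip, square within about 5 degrees and centred within 4 mm.
- chip_top (a point): centre of the top face of the large flat black chip (34 x 34 mm, 5 mm above its board, a grey adhesive pad on top) of the green board (70 x 84 mm) clipped on the cross slide; axes as the press's. At the start at y = 105 mm, 41 mm high in the press frame. Board parts beside it along x are under 3 mm high; 36 mm off towards -y is a row of pins 2.5 mm higher than the chip.
- press_shuttle (a joint): travel of the cross slide (m): 0 = out to the left, as at the start; 0.105 = fully in against its stop, chip under the foot. It moves along the press's -y with about 1.5 N of friction (up to 3 N in motion) and stays where it is left.
- shuttle_tab (a point): centre of the outer (+y) face of the slide's upright push tab, an aluminium plate 40 mm wide (x) and 10 mm thick (y); its top is 8 mm above this point, its foot 28 mm below. Push here towards the press's -y.
- press_lever (a joint): lever angle (rad): 0 = up at rest, 50 degrees above level, pointing to the press's -x; grows as it is pulled down, to 1.22 at most. Axis parallel to the press's y through x = 15, z = 150 mm. A pawl holds it at 7 notches 0.16 rad apart (0.16, 0.32 .. 1.12): pull about 0.04 past a notch and let go, it settles back on it, and only the release button lets it up.
- lever_grip (a point): centre of the lever's black cross grip, a round freely turning sleeve 18 mm thick, 70 mm long, parallel to the press's y, 130 mm from the lever's axis, at y = -88 mm of the press. Push it down from above or pinch it, along its arc. It takes about 3 N, 2 N more while a pin rides over the pawl; once the foot has landed 3 N more at once, and then about 2 N more per notch.
- ram_axis (a point): fixed point on the bench below the press foot, a flat square pad (34 mm) on the ram. The lever drives the ram down 18 mm per rad. The foot hangs on an adjusting screw set differently each time: it lands on the heat sink at a lever angle between 0.2 and 0.7. It is sprung: 20 N at landing, then 16 N more per notch. Wanted is 30 to 72 N (two or three clicks); 85 N cracks the chip.
- press_release (a joint): travel of the release button (m), downwards: 0 = up, 0.0075 = fully down. Takes 3 N to start, 6 N fully down, up to 3 N more while the lever is loaded. More than 5 mm down it frees the lever; let up too early, the pawl catches a higher-lying notch again. It also dips by itself at each click.
- release_top (a point): centre of the top face of the release button, a round black cap 23 mm across on an upright stem, 213 mm above the bench at x = 77, y = -51 mm of the press; press it straight down. When freed the lever swings up within a second or so, its grip staying more than 0.13 m in front of the button.

How it is judged:
By the outcome, as a careful person would: the job done as asked, in the order asked, and still so for the second after the job is handed in, with the robot touching nothing.
It also fails if it takes over 72 s, if anything falls off the work surface, if the arm or the gripper's body presses on something with over 40 N, if the wrist force passes 120 N, or if a joint passes its speed limit or range.

## Working session

There is one attempt and no reset: what is moved stays moved. The work goes in short steps, Python scripts to look and compute and a shell command to move; the robot and the scene stay as the last step left them, time stands still between calls to the robot, and variables do not carry over. Pictures are saved under pics/ and viewed, at most 10 in all, crops included, and the job is handed in when it is done.

```bash
mkdir -p pics; cat > h.py <<'E'
import numpy as np,cv2
from cell import manip
def grab(n):
    im=manip.get_image(n); np.savez(f'{n}.npz',**im); return im
def load(n): return dict(np.load(f'{n}.npz'))
def ray(im,u,v):
    E=im['extrinsics'];R=E[:3,:3];t=E[:3,3]
    d=R.T@np.array([(u-im['cx'])/im['fx'],(v-im['cy'])/im['fy'],1]);o=-R.T@t
    return o,d
def plane(im,u,v,z):
    o,d=ray(im,u,v); return o+d*(z-o[2])/d[2]
def cloud(im):
    E=im['extrinsics'];z=im['z_map'];v,u=np.mgrid[:480,:640]
    c=np.stack([(u-im['cx'])/im['fx']*z,(v-im['cy'])/im['fy']*z,z],-1)
    return (c-E[:3,3])@E[:3,:3]
E
python3 - <<'E'
from h import *
for n in('scene','top'):
    im=grab(n);cv2.imwrite(f'pics/{n}0.png',im['color']);o,d=ray(im,320,240);print(n,o,d,im['fx'])
print(manip.read_state())
E
```

```text
scene [-0.25728719 -0.50466648  0.70288366] [ 0.70794694  0.50109535 -0.49817096] 512.7937126862381
top [0.36811128 0.03889378 1.57869453] [ 0.12816368 -0.00937223 -0.9917227 ] 523.2149525390373
{'time_s': 0.1, 'joint_pos': array([ 1.01539826e+00,  4.91471459e-01,  1.55940437e+00,  1.62002273e-05,
        1.09171218e+00, -1.05631389e-01]), 'qvel': array([-0.00051694, -0.00119535, -0.00163426,  0.00277672,  0.0011821 ,
        0.00046238]), 'joint_torque': array([ 2.94919097e-03, -6.19444942e+01, -2.62027574e+01, -9.11310622e-05,
        2.88571508e-03,  1.12422438e-05]), 'tcp_pos': array([0.27161511, 0.56268267, 0.24979799]), 'tool_rot': array([-3.14060436e+00, -1.19234092e-04,  2.69181844e+00]), 'wrist_force': array([-0.54294275,  0.17464754,  0.30544929]), 'wrist_torque': array([ 0.00024473,  0.00335206, -0.00769128]), 'grasp_force': 0.0, 'gripper_width': 0.0854209319832071}
```

View pics/scene0.png

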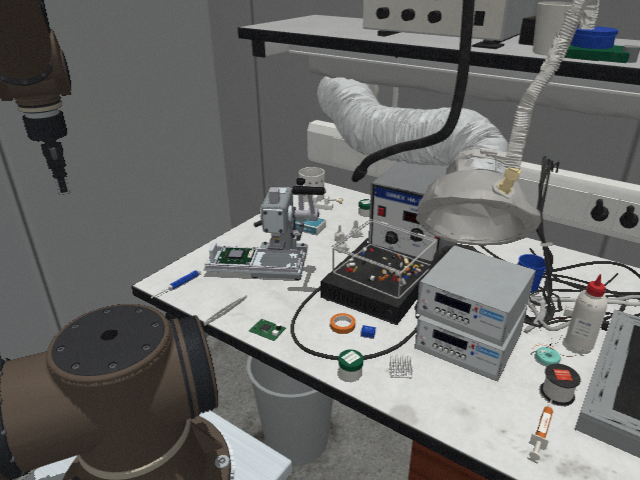

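View pics/top0.png

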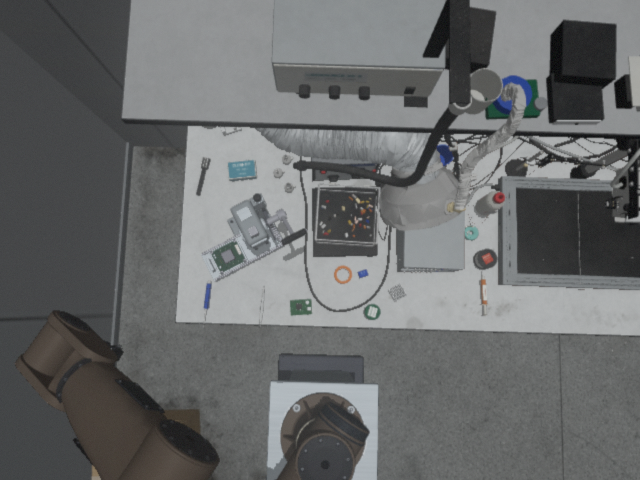

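The heat sink is at scene (400,367) and top (397,293). In the top view the press is at (255,228), with its slide and chip at (228,255) and the lever at (290,240).

```bash
python3 - <<'E'
from h import *
t=load('top');s=load('scene')
a=cv2.resize(t['color'][180:290,195:315],None,fx=5,fy=5,interpolation=2)
b=cv2.resize(t['color'][275:311,379:415],None,fx=5.5,fy=5.5,interpolation=2)
c=np.zeros((560,800,3),np.uint8);c[:550,:600]=a;c[:198,600:798]=b;cv2.imwrite('pics/tc.png',c)
cv2.imwrite('pics/sc.png',cv2.resize(s['color'][165:285,195:355],None,fx=5,fy=5,interpolation=2))
P=cloud(t)
for (u,v) in [(397,293),(228,255),(290,240),(258,198),(250,225),(215,272)]: print(u,v,P[v,u])
# heat sink
m=(P[...,2]>0.008)&(P[...,2]<.04);m[:,:380]=0;m[:,412:]=0;m[:278]=0;m[310:]=0
q=P[m];print(len(q),q.mean(0),q.min(0),q.max(0));print(cv2.minAreaRect(q[:,:2].astype(np.float32)*1000))
E
```

```text
397 293 [ 0.41814105 -0.21104485  0.00583141]
228 255 [0.51398182 0.29381439 0.04382704]
290 240 [0.53606596 0.10252912 0.26168959]
258 198 [0.65280483 0.19409966 0.2100978 ]
250 225 [0.58222606 0.21435127 0.19241386]
215 272 [0.46462437 0.33470455 0.01546929]
168 [ 0.42161476 -0.20600541  0.01699027] [ 0.3730423  -0.24958905  0.00803039] [ 0.46269725 -0.15901861  0.03008354]
((419.0709533691406, -205.0145721435547), (89.9583969116211, 88.89985656738281), 4.42927885055542)
```

View pics/tc.png

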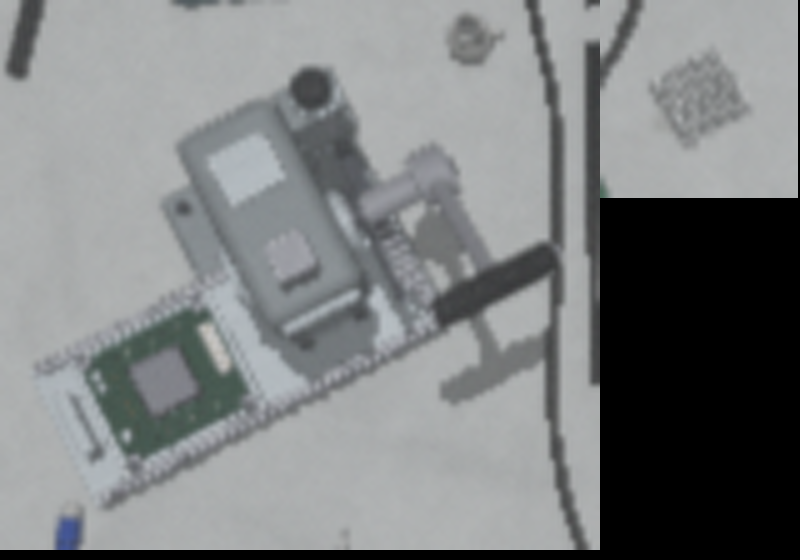

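View pics/sc.png

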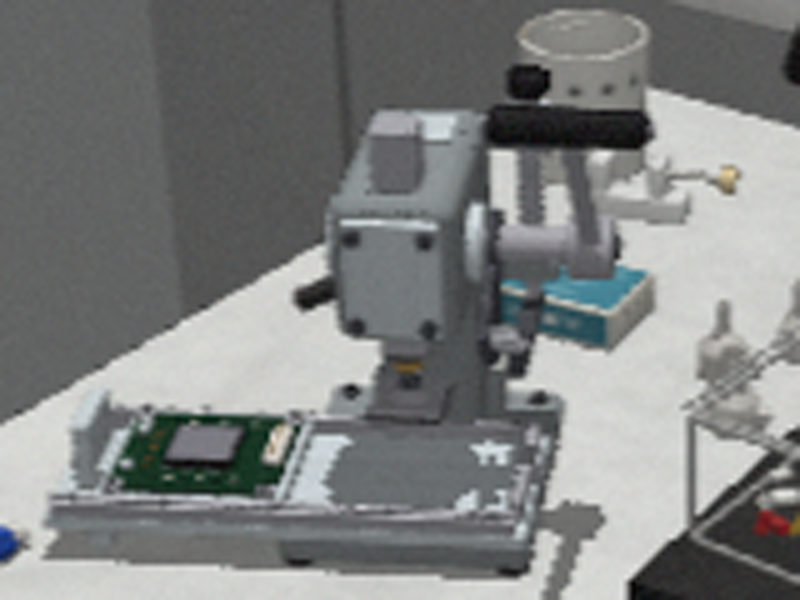

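In the crops, the pad is at tc (166,380), the button at tc (311,88), the ram top at (290,255), and the grip runs from (437,312) to (553,255). In the scene crop they are at sc (205,445), (528,82), (397,122) and (570,127). Next I'll refine these with masks, fit the press pose, and take a closer look at the heat sink.

```bash
cat > fit.py <<'E'
from h import *
from scipy.optimize import least_squares
t=load('top');s=load('scene')
T=lambda x,y:((x+.5)/5-.5+195,(y+.5)/5-.5+180)
S=lambda x,y:((x+.5)/5-.5+195,(y+.5)/5-.5+165)
def blob(im,seed,lo,hi,r):
    g=im['color'].astype(int);u,v=map(round,seed);k=np.zeros((480,640),bool);k[v-r:v+r+1,u-r:u+r+1]=1
    m=(k&(g.max(2)<hi)&(g.min(2)>=lo)).astype(np.uint8)
    n,l,st,c=cv2.connectedComponentsWithStats(m);i=l[v,u];return c[i],st[i]
obs=[]
for nm,im,F,L in(('top',t,T,dict(but=(311,88),grip=(497,283))),('scene',s,S,dict(but=(528,82),grip=(570,127)))):
    for k,xy in L.items():
        c,st=blob(im,F(*xy),0,95,18);print(nm,k,F(*xy),c,st);obs.append((im,k,nm,c))
PT={'but':(.077,-.051,.209),'grip':(.015-.13*np.cos(np.radians(50)),-.088,.150+.13*np.sin(np.radians(50))),'chip':(0,.105,.041),'ram':(0,0,.218)}
obs+=[(t,'chip','top',T(166,380)),(s,'chip','scene',S(205,445)),(t,'ram','top',T(291,252)),(s,'ram','scene',S(396,122))]
def w(p,q):
    c,sn=np.cos(p[2]),np.sin(p[2]);return np.array([p[0]+c*q[0]-sn*q[1],p[1]+sn*q[0]+c*q[1],q[2]])
def proj(im,X):
    c=im['extrinsics'][:3,:3]@X+im['extrinsics'][:3,3];return np.array([im['fx']*c[0]/c[2]+im['cx'],im['fy']*c[1]/c[2]+im['cy']])
res=lambda p:np.concatenate([proj(im,w(p,PT[k]))-np.array(c) for im,k,n,c in obs])
if __name__=='__main__':
    r=least_squares(res,[.58,.2,.5],loss='soft_l1');p=r.x;print(p,np.degrees(p[2]))
    for o,e in zip(obs,res(p).reshape(-1,2)):print(o[1],o[2],e.round(2))
    np.save('press.npy',p)
    for k in PT:print(k,w(p,PT[k]))
    b=cv2.resize(t['color'][278:308,382:412],None,fx=13,fy=13,interpolation=2)
    a=cv2.resize(s['color'][345:385,380:420],None,fx=10,fy=10,interpolation=2)
    c=np.zeros((400,800,3),np.uint8);c[:390,:390]=b;c[:,400:]=a;cv2.imwrite('pics/hs.png',c)
E
python3 fit.py
```

```text
top but (256.8, 197.2) [256.70833333 197.5       ] [253 194   8   8  48]
top grip (294.0, 236.2) [295.35784314 235.30882353] [281 218  26  28 204]
scene but (300.2, 181.0) [297.18430884 179.37110834] [282 163  37  37 803]
scene grip (308.6, 190.0) [303.53359684 188.43675889] [291 172  35  37 506]
[0.56388751 0.20492103 0.52936482] 30.330369888708773
but top [-0.75 -0.69]
grip top [-1.78  0.33]
but scene [2.77 0.84]
grip scene [5.22 1.61]
chip top [-0.29  0.53]
chip scene [-0.03 -0.07]
ram top [-0.69  0.48]
ram scene [0.08 0.27]
but [0.65610261 0.19978536 0.209     ]
grip [0.54914809 0.09434277 0.24958578]
chip [0.51086406 0.29554947 0.041     ]
ram [0.56388751 0.20492103 0.218     ]
```

View pics/hs.png

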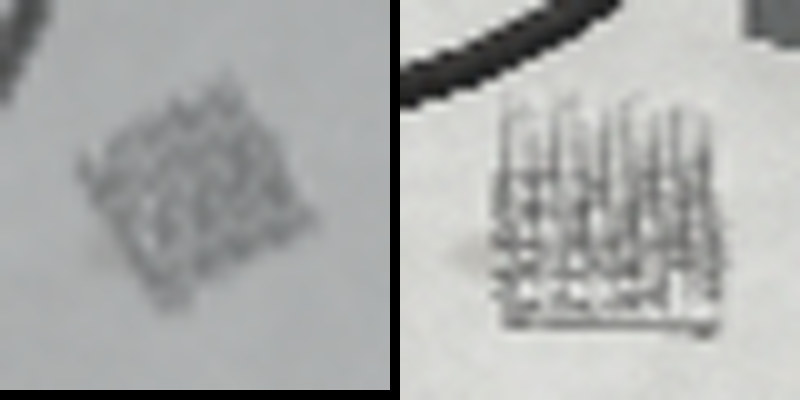

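The heat sink's corners are at top (388.5,290.6), (399.6,283.7), (406.2,294.5) and (395,301.5). The fins run away from the scene camera, at about 31° in the world frame. The scene masks ran together with nearby dark things, so I'll use the crop pixels there. I'll also check the obstacles overhead.

```bash
python3 - <<'E'
import fit;from fit import *
o=[x for x in obs if not(x[2]=='scene' and x[1] in('but','grip')) and x[1:3]!=('grip','top')]
o+=[(s,'but','scene',S(528,82)),(s,'grip','scene',S(569,127)),(t,'grip','top',T(495,284))]
fit.obs[:]=o
r=least_squares(res,[.58,.2,.5],loss='soft_l1');p=r.x;print(p,np.degrees(p[2]))
for a,e in zip(obs,res(p).reshape(-1,2)):print(a[1],a[2],e.round(2))
np.save('press.npy',p)
for k in PT:print(k,w(p,PT[k]).round(4))
print('tab',w(p,(0,.105+.06,.05)))
# heat sink corners
H=lambda x,y:((x+.5)/13-.5+382,(y+.5)/13-.5+278)
c=[plane(t,*H(*q),.02) for q in((85,165),(230,75),(315,215),(170,305))];c=np.array(c);print(c.round(4),c.mean(0))
# base front edge in scene: z=0
K=lambda x,y:((x-400+.5)/10-.5+380,(y+.5)/10-.5+345)
a,b=plane(s,*K(505,325),0.001),plane(s,*K(718,333),0.001);print('front',a,b,np.degrees(np.arctan2(*(b-a)[1::-1])),np.linalg.norm(b-a))
g=cv2.absdiff(cv2.GaussianBlur(t['color'],(0,0),.8),cv2.medianBlur(t['color'],41)).max(2)[276:310,380:414]
m=(g>25).astype(np.uint8);m=cv2.morphologyEx(m,cv2.MORPH_CLOSE,np.ones((5,5)))
n,l,st,ce=cv2.connectedComponentsWithStats(m);i=1+st[1:,4].argmax();q=np.argwhere(l==i)[:,::-1].astype(np.float32)
rc=cv2.minAreaRect(q);print(rc,st[i]);bx=cv2.boxPoints(rc)+[380,276];bw=np.array([plane(t,*x,.02) for x in bx]);print(bw.round(4),bw.mean(0))
P=cloud(t)
q=P[(P[...,2]>.1)&(P[...,0]>.4)&(P[...,0]<.85)&(P[...,1]>-.3)&(P[...,1]<.45)]
for x0 in np.arange(.4,.85,.05):
  print(round(x0,2),[int(1000*max(q[(abs(q[:,0]-x0-.025)<.025)&(abs(q[:,1]-y0)<.025)][:,2],default=0)) for y0 in np.arange(.4,-.3,-.05)])
E
```

```text
top but (256.8, 197.2) [256.70833333 197.5       ] [253 194   8   8  48]
top grip (294.0, 236.2) [295.35784314 235.30882353] [281 218  26  28 204]
scene but (300.2, 181.0) [297.18430884 179.37110834] [282 163  37  37 803]
scene grip (308.6, 190.0) [303.53359684 188.43675889] [291 172  35  37 506]
[0.56342643 0.20423937 0.51694261] 29.618629803921692
but top [-0.07 -0.48]
chip top [-0.27  0.31]
chip scene [ 0.17 -0.18]
ram top [-0.43  0.66]
ram scene [0.18 0.4 ]
but scene [ 0.22 -0.55]
grip scene [0.03 0.39]
grip top [ 0.15 -0.05]
but [0.6556 0.198  0.209 ]
grip [0.5473 0.0939 0.2496]
chip [0.5115 0.2955 0.041 ]
ram [0.5634 0.2042 0.218 ]
tab [0.48187938 0.34767952 0.05      ]
[[ 0.4251 -0.1822  0.02  ]
 [ 0.4466 -0.2152  0.02  ]
 [ 0.4153 -0.2349  0.02  ]
 [ 0.3939 -0.2019  0.02  ]] [ 0.42021487 -0.20854453  0.02      ]
front [ 0.39212017 -0.20247618  0.001     ] [ 0.41263746 -0.23636466  0.001     ] -58.807803013961 0.03961551180375834
((16.400001525878906, 16.299999237060547), (12.521980285644531, 13.86362075805664), 63.43495178222656) [  9   9  16  16 165]
[[ 0.4263 -0.1802  0.02  ]
 [ 0.4458 -0.2169  0.02  ]
 [ 0.4131 -0.2338  0.02  ]
 [ 0.3937 -0.1971  0.02  ]] [ 0.41973816 -0.20699541  0.02      ]
0.4 [0, 0, 0, 0, 0, 0, 0, 0, 0, 0, 0, 0, 0, 0]
0.45 [0, 0, 0, 0, 0, 0, 0, 0, 0, 0, 0, 0, 169, 172]
0.5 [0, 0, 0, 182, 214, 258, 263, 0, 0, 0, 0, 0, 172, 172]
0.55 [0, 0, 0, 195, 223, 188, 263, 263, 127, 132, 128, 306, 327, 328]
0.6 [0, 0, 0, 197, 217, 179, 189, 130, 0, 0, 0, 601, 557, 350]
0.65 [0, 0, 0, 191, 219, 0, 0, 133, 0, 355, 387, 867, 865, 361]
0.7 [534, 533, 533, 534, 534, 534, 534, 533, 536, 535, 534, 867, 865, 532]
0.75 [535, 534, 535, 535, 535, 534, 593, 594, 595, 592, 534, 866, 866, 619]
0.8 [536, 534, 534, 535, 534, 674, 677, 676, 675, 676, 676, 866, 866, 617]
```

```bash
cat > rel.py <<'E'
import sys
from h import *
from scipy.spatial.transform import Rotation as R
def rel(pos,rpy,pos0=None,rpy0=None):
    s=manip.read_state()
    p0=s['tcp_pos'] if pos0 is None else pos0; r0=R.from_euler('xyz',s['tool_rot'] if rpy0 is None else rpy0)
    return (r0.inv().apply(np.array(pos)-p0)).round(4),(r0.inv()*R.from_euler('xyz',rpy)).as_rotvec().round(3)
E
python3 - <<'E'
from rel import *
pi=np.pi
a=[.272,.5627,.25];ra=[pi,0,2.692];b=[.45,.15,.33];rb=[pi,0,2.692-1.45];c=[.42,-.2087,.33];rc=[pi,0,np.radians(31)]
print(rel([.45,.25,.33],rb,a,ra));print(rel(b,rb,a,ra)); print(rel(c,rc,b,rb))
P=cloud(load('top'))
q=P[(P[...,2]>.14)&(P[...,2]<.19)&(P[...,1]>-.3)&(P[...,1]<-.18)&(P[...,0]<.6)];print('box',np.percentile(q[:,0],[0,1,5]))
q=P[(P[...,2]>.5)&(P[...,2]<.545)&(P[...,1]>.1)&(P[...,1]<.3)];print('shelf',np.percentile(q[:,0],[0,1,5]))
q=P[(P[...,2]>.35)&(P[...,0]<.5)&(P[...,1]>.3)];print('arm',q[:,2].max())
E
```

```text
(array([-0.2962, -0.2043, -0.08  ]), array([ 0.  , -0.  ,  1.45]))
(array([-0.3397, -0.2943, -0.08  ]), array([ 0.  , -0.  ,  1.45]))
(array([-0.3492,  0.0874,  0.    ]), array([-0.   , -0.   ,  0.701]))
box [0.48516011 0.48635078 0.49050225]
shelf [0.74234592 0.74415855 0.74785142]
arm 0.7632656298700368
```

```bash

python3 -m pendant '[[[-0.025,-0.02,-0.04,0,0,0.12,-1],[-0.055,-0.04,-0.06,0,0,0.24,-1],[-0.085,-0.06,-0.08,0,0,0.36,-1],[-0.115,-0.08,-0.08,0,0,0.48,-1],[-0.145,-0.10,-0.08,0,0,0.6,-1],[-0.175,-0.12,-0.08,0,0,0.72,-1],[-0.205,-0.14,-0.08,0,0,0.84,-1],[-0.235,-0.165,-0.08,0,0,0.96,-1],[-0.265,-0.19,-0.08,0,0,1.08,-1],[-0.295,-0.22,-0.08,0,0,1.2,-1],[-0.32,-0.26,-0.08,0,0,1.32,-1],[-0.34,-0.294,-0.08,0,0,1.44,-1]]]'
python3 -c "
from rel import *
s=manip.read_state();print(s['tcp_pos'],s['tool_rot'],rel([.42,-.2087,.1],[np.pi,0,np.radians(31)]),rel([.42,-.2087,.022],[np.pi,0,np.radians(31)]))"
```

```text
time_s: 1.1
tcp_pos: [0.4499, 0.1524, 0.3299]
tool_rot: [-3.141, 0.0, 1.246]
wrist_force: [0.6, 0.1, 1.4]
gripper_width: 0.085
grasp_force: 0.0
[0.4498728  0.15236076 0.32994142] [-3.14111539e+00  2.06614146e-04  1.24594473e+00] (array([-0.3517,  0.087 ,  0.23  ]), array([-0.   ,  0.   ,  0.705])) (array([-0.3516,  0.0871,  0.308 ]), array([-0.   ,  0.   ,  0.705]))
```

```bash

python3 -m pendant '[[[-0.035,0.009,0,0,0,0.07,-1],[-0.07,0.018,0,0,0,0.14,-1],[-0.105,0.026,0,0,0,0.21,-1],[-0.14,0.035,0,0,0,0.28,-1],[-0.175,0.044,0.02,0,0,0.35,-1],[-0.21,0.052,0.04,0,0,0.42,-1],[-0.245,0.061,0.06,0,0,0.5,-1],[-0.28,0.07,0.08,0,0,0.58,-1],[-0.31,0.078,0.105,0,0,0.65,-1],[-0.335,0.084,0.135,0,0,0.7,-1],[-0.351,0.087,0.17,0,0,0.705,-1],[-0.351,0.087,0.2,0,0,0.705,-1]]]'
python3 -c "
from rel import *
s=manip.read_state();print(s['tcp_pos'],s['tool_rot'],rel([.42,-.2087,.022],[np.pi,0,np.radians(31)]))
im=grab('scene');cv2.imwrite('pics/s1.png',cv2.resize(im['color'][250:400,300:500],None,fx=4,fy=4))"
```

```text
time_s: 2.1
tcp_pos: [0.4218, -0.2089, 0.1284]
tool_rot: [3.141, -0.0, 0.543]
wrist_force: [0.9, -0.3, -0.3]
gripper_width: 0.0855
grasp_force: 0.0
[ 0.42178194 -0.20891111  0.12843541] [ 3.14099229e+00 -1.76319352e-04  5.43382351e-01] (array([-0.0014, -0.0012,  0.1064]), array([ 0.001, -0.   ,  0.002]))
```

View pics/s1.png

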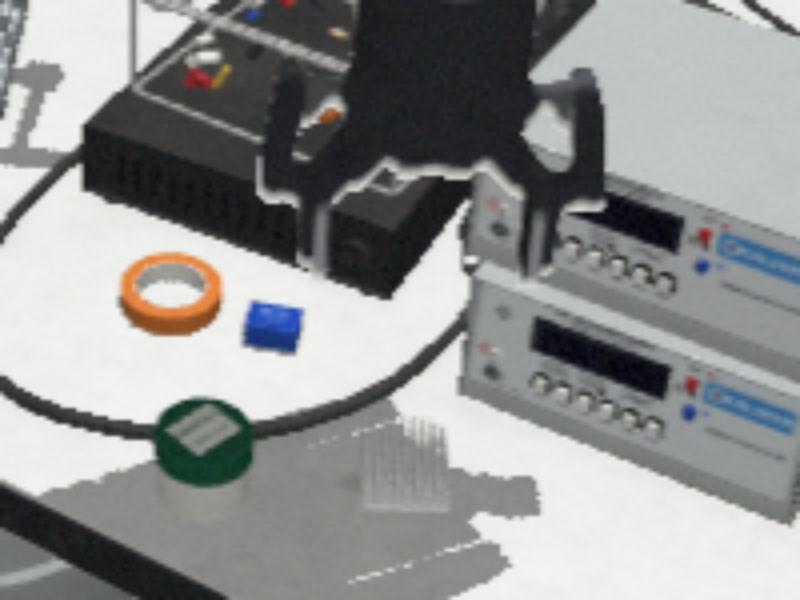

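The view shows the fins end-on at s1 (405,465) with the fingers straddling the flat walls. The nearby green pot at (205,450) is clear.

```bash

python3 -m pendant '[[[-0.001,-0.001,0.035,0,0,0.002,-0.5],[-0.001,-0.001,0.065,0,0,0.002,-0.5],[-0.001,-0.001,0.09,0,0,0.002,-0.5],[-0.001,-0.001,0.105,0,0,0.002,-0.5],[-0.001,-0.001,0.105,0,0,0.002,-0.5],[-0.001,-0.001,0.105,0,0,0.002,0.2],[-0.001,-0.001,0.105,0,0,0.002,0.4],[-0.001,-0.001,0.105,0,0,0.002,0.6],[-0.001,-0.001,0.105,0,0,0.002,0.6],[-0.001,-0.001,0.105,0,0,0.002,0.6],[-0.001,-0.001,0.105,0,0,0.002,0.6],[-0.001,-0.001,0.105,0,0,0.002,0.6]]]'
python3 -m pendant '[[[0,0,-0.005,0,0,0,0.6],[0,0,-0.03,0,0,0,0.6],[0,0,-0.06,0,0,0,0.6],[0,0,-0.09,0,0,0,0.6],[0,0,-0.1,0,0,0,0.6]]]'
python3 -c "
from rel import *
im=grab('scene');cv2.imwrite('pics/s2.png',cv2.resize(im['color'][250:400,300:500],None,fx=4,fy=4))"
```

```text
time_s: 3.15
tcp_pos: [0.4215, -0.2061, 0.0269]
tool_rot: [3.139, -0.001, 0.545]
wrist_force: [0.1, 1.6, 9.2]
gripper_width: 0.0378
grasp_force: 61.2
time_s: 3.57
tcp_pos: [0.4217, -0.2064, 0.1296]
tool_rot: [3.137, -0.002, 0.545]
wrist_force: [0.1, -0.4, 0.3]
gripper_width: 0.0378
grasp_force: 60.6
```

View pics/s2.png

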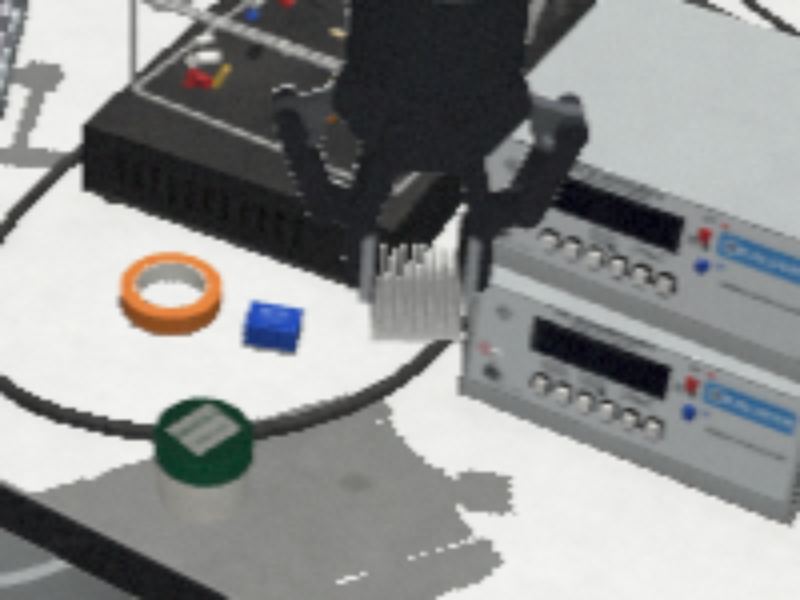

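The heat sink is held squarely between the fingers at s2 (415,290). Next I'll check the held offset before carrying it.

```bash
python3 -m pendant '[[[0,0,0,0,0,0,0.6],[0,0,0,0,0,0,0.6],[0,0,-0.1,0,0,0,0.6],[0,0,-0.1,0,0,0,0.6],[0,0,-0.1,0,0,0,0.6],[0,0,-0.1,0,0,0,0.6]]]'
python3 - <<'E'
from rel import *
s=manip.read_state();print(s['tcp_pos'],s['tool_rot'])
im=grab('scene');g=im['color']
# held sink: depth points in box around tcp
for n in('scene','top'):
    im=grab(n) if n=='top' else im
    P=cloud(im);t=s['tcp_pos'];q=P[(abs(P[...,:2]-t[:2]).max(-1)<.03)&(abs(P[...,2]-t[2]+.012)<.03)]
    print(n,len(q),np.percentile(q,[2,50,98],axis=0).round(4) if len(q) else '')
E
```

```text
time_s: 4.12
tcp_pos: [0.4218, -0.2065, 0.2277]
tool_rot: [3.138, -0.002, 0.545]
wrist_force: [0.8, -0.1, -0.7]
gripper_width: 0.0372
grasp_force: 60.9
[ 0.42176515 -0.20650962  0.22766578] [ 3.13767344e+00 -1.89666348e-03  5.44861761e-01]
scene 743 [[ 0.3939 -0.2351  0.203 ]
 [ 0.4104 -0.2113  0.2202]
 [ 0.4382 -0.1829  0.2442]]
top 0
```

```bash
python3 - <<'E'
from rel import *
pi=np.pi;rp=[pi,0,.517]
print(rel([.46,0,.33],[pi,0,.54]));print(rel([.5138,.2968,.33],rp));print(rel([.5138,.2968,.13],rp))
E
```

```text
(array([ 0.1403, -0.1556, -0.1056]), array([-0.001,  0.   ,  0.005]))
(array([ 0.3401, -0.3816, -0.1055]), array([-0.001,  0.   ,  0.028]))
(array([ 0.3402, -0.3814,  0.0945]), array([-0.001,  0.   ,  0.028]))
```

```bash

python3 -m pendant '[[[0.012,-0.013,-0.03,0,0,0,0.6],[0.03,-0.033,-0.06,0,0,0,0.6],[0.053,-0.059,-0.08,0,0,0,0.6],[0.078,-0.087,-0.1,0,0,0,0.6],[0.104,-0.116,-0.105,0,0,0,0.6],[0.13,-0.145,-0.105,0,0,0.005,0.6],[0.156,-0.174,-0.105,0,0,0.01,0.6],[0.182,-0.203,-0.105,0,0,0.015,0.6],[0.208,-0.232,-0.105,0,0,0.02,0.6],[0.234,-0.262,-0.105,0,0,0.028,0.6],[0.26,-0.291,-0.105,0,0,0.028,0.6],[0.286,-0.32,-0.105,0,0,0.028,0.6]]]'
python3 -m pendant '[[[0.025,-0.028,0,0,0,0,0.6],[0.045,-0.05,0,0,0,0,0.6],[0.054,-0.061,0.03,0,0,0,0.6],[0.054,-0.061,0.065,0,0,0,0.6],[0.054,-0.061,0.1,0,0,0,0.6],[0.054,-0.061,0.135,0,0,0,0.6],[0.054,-0.061,0.17,0,0,0,0.6],[0.054,-0.061,0.2,0,0,0,0.6],[0.054,-0.061,0.222,0,0,0,0.6],[0.054,-0.061,0.235,0,0,0,0.6],[0.054,-0.061,0.235,0,0,0,0.6]]]'
python3 - <<'E'
from rel import *
s=manip.read_state();print(s['tcp_pos'],s['tool_rot'],s['joint_pos'])
im=grab('scene');cv2.imwrite('pics/s3.png',cv2.resize(im['color'][170:290,190:350],None,fx=5,fy=5,interpolation=2))
print(rel([.5138,.2968,.068],[np.pi,0,.517]))
E
```

```text
time_s: 5.22
tcp_pos: [0.4994, 0.218, 0.3274]
tool_rot: [-3.141, 0.004, 0.517]
wrist_force: [0.7, -0.9, -0.5]
gripper_width: 0.0375
grasp_force: 60.8
time_s: 6.13
tcp_pos: [0.5141, 0.2947, 0.0897]
tool_rot: [-3.14, 0.009, 0.517]
wrist_force: [-1.1, 2.1, -1.2]
gripper_width: 0.0373
grasp_force: 61.1
[0.51408004 0.2947481  0.08972951] [-3.14036112  0.00911368  0.51671654] [4.09056969e-01 6.48014868e-01 1.77868782e+00 3.70041570e-04
 7.24083241e-01 1.46286404e+00]
(array([ 0.0001, -0.0019,  0.0238]), array([-0.001,  0.007, -0.   ]))
```

View pics/s3.png

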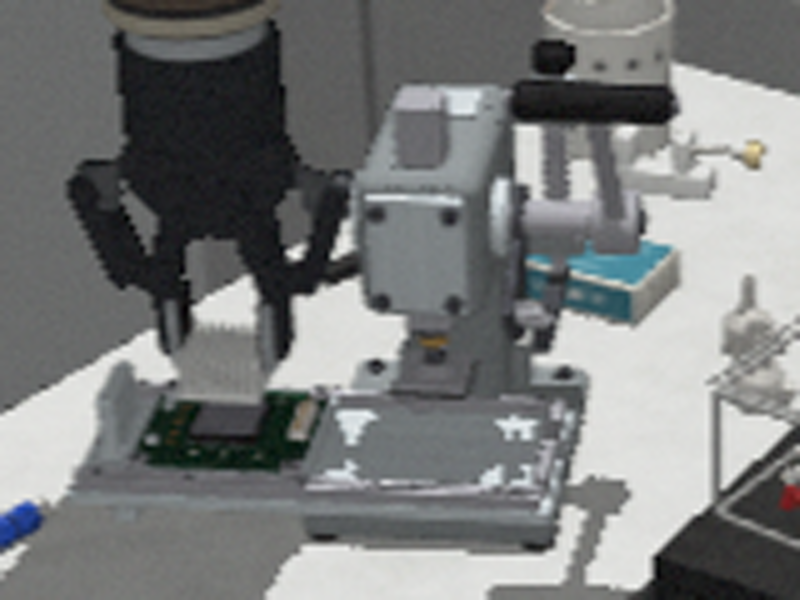

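The sink is hovering just above the chip. Its front bottom edge runs from s3 (180,399) to (268,403), and the pad behind it is at (232,420). Now I'll check the offset numerically.

```bash
python3 - <<'E'
from rel import *
im=load('scene');p=np.load('press.npy');t=np.array([.5141,.2947])
Rz=lambda a:np.array([[np.cos(a),-np.sin(a)],[np.sin(a),np.cos(a)]])
for a in((180,399),(268,403),(224,401)):
    X=plane(im,(a[0]+.5)/5-.5+190,(a[1]+.5)/5-.5+170,.0627)
    print(X,'press',(Rz(p[2]).T@(X[:2]-p[:2])).round(4))
print('tcp press',Rz(p[2]).T@(t-p[:2]))
E
```

```text
[0.48629559 0.30268225 0.0627    ] press [-0.0184  0.1237]
[0.50747214 0.26474468 0.0627    ] press [-0.0187  0.0803]
[0.4968979  0.28368833 0.0627    ] press [-0.0186  0.1019]
tcp press [0.00182671 0.10301886]
```

```bash

python3 -m pendant '[[[-0.0007,-0.0025,0.004,0,0.007,0,0.6],[-0.0007,-0.0025,0.009,0,0.007,0,0.6],[-0.0007,-0.0025,0.014,0,0.007,0,0.6],[-0.0007,-0.0025,0.018,0,0.007,0,0.6],[-0.0007,-0.0025,0.02,0,0.007,0,0.6],[-0.0007,-0.0025,0.02,0,0.007,0,0.6],[-0.0007,-0.0025,0.02,0,0.007,0,0.6]]]'
```

```text
time_s: 6.77
tcp_pos: [0.5147, 0.2975, 0.0754]
tool_rot: [-3.142, -0.007, 0.517]
wrist_force: [0.3, 0.7, -0.5]
gripper_width: 0.0375
grasp_force: 61.0
```

```bash

python3 -m pendant '[[[0,0,0,0,0,0,0.6],[0,0,0,0,0,0,0.6],[0,0,0,0,0,0,0.6]]]'; python3 -c "
from rel import *
print(rel([.5125,.2960,.068],[np.pi,0,.517]))"
```

```text
time_s: 7.02
tcp_pos: [0.5147, 0.2975, 0.0755]
tool_rot: [-3.142, -0.007, 0.517]
wrist_force: [-0.5, -0.1, -0.8]
gripper_width: 0.0373
grasp_force: 61.0
(array([-0.0027,  0.0002,  0.0075]), array([-0.   , -0.007, -0.   ]))
```

```bash

python3 -m pendant '[[[-0.001,0,0.002,0,-0.003,0,0.6],[-0.002,0,0.004,0,-0.006,0,0.6],[-0.0025,0,0.006,0,-0.006,0,0.6],[-0.0025,0,0.006,0,-0.006,0,0.6],[-0.0025,0,0.006,0,-0.006,0,0.6]]]'; python3 -c "
from rel import *
print(rel([.5125,.2960,.068],[np.pi,0,.517]))"
```

```text
time_s: 7.43
tcp_pos: [0.5124, 0.2962, 0.0691]
tool_rot: [-3.142, -0.001, 0.517]
wrist_force: [0.4, 0.2, -1.5]
gripper_width: 0.0377
grasp_force: 61.0
(array([-0.    ,  0.0003,  0.0011]), array([-0.   , -0.001, -0.   ]))
```

```bash

python3 -m pendant '[[[0,0,0.0007,0,0,0,0.6],[0,0,0.0014,0,0,0,0.6],[0,0,0.002,0,0,0,0.6],[0,0,0.002,0,0,0,0.6]]]'
```

```text
time_s: 7.77
tcp_pos: [0.5126, 0.2963, 0.0679]
tool_rot: [3.142, -0.002, 0.517]
wrist_force: [-3.0, -1.2, 6.9]
gripper_width: 0.0373
grasp_force: 61.9
```

```bash

python3 -m pendant '[[[0,0,-0.0005,0,0,0,0.08],[0,0,-0.0005,0,0,0,0.04],[0,0,-0.0005,0,0,0,0],[0,0,-0.0005,0,0,0,-0.15],[0,0,-0.0005,0,0,0,-0.25],[0,0,-0.0005,0,0,0,-0.25],[0,0,-0.02,0,0,0,-0.25],[0,0,-0.05,0,0,0,-0.25],[0,0,-0.09,0,0,0,-0.25],[0,0,-0.13,0,0,0,-0.25]]]'
python3 - <<'E'
from rel import *
for n in('scene','top'):grab(n)
im=load('scene');a=cv2.resize(im['color'][205:285,195:275],None,fx=5,fy=5,interpolation=2)
t=load('top');b=cv2.resize(t['color'][225:275,195:245],None,fx=8,fy=8,interpolation=2)
cv2.imwrite('pics/s4.png',np.hstack([a,b]))
P=cloud(im);p=np.load('press.npy');c,s=np.cos(p[2]),np.sin(p[2])
d=P[...,:2]-p[:2];Q=np.dstack([d@[c,s],d@[-s,c],P[...,2]])
q=Q[(abs(Q[...,0])<.03)&(Q[...,1]>.13)&(Q[...,1]<.2)&(Q[...,2]>.046)&(Q[...,2]<.1)];print('tab',len(q),np.percentile(q,[2,25,50,75,98],axis=0).round(4))
q=Q[(abs(Q[...,0])<.03)&(Q[...,1]>.07)&(Q[...,1]<.135)&(Q[...,2]>.046)&(Q[...,2]<.07)];print('hs',len(q),np.percentile(q,[2,25,50,75,98],axis=0).round(4))
E
```

```text
time_s: 8.6
tcp_pos: [0.5119, 0.296, 0.1982]
tool_rot: [-3.141, 0.001, 0.517]
wrist_force: [1.5, 0.3, 0.4]
gripper_width: 0.0532
grasp_force: 0.0
tab 74 [[-0.0243  0.1565  0.0464]
 [-0.0182  0.1576  0.0525]
 [-0.0076  0.1594  0.0585]
 [ 0.0064  0.1633  0.0608]
 [ 0.0164  0.1665  0.0632]]
hs 237 [[-0.0256  0.0865  0.0465]
 [-0.0191  0.0928  0.0537]
 [-0.012   0.1055  0.0599]
 [ 0.0002  0.1154  0.0633]
 [ 0.0161  0.1247  0.0668]]
```

View pics/s4.png

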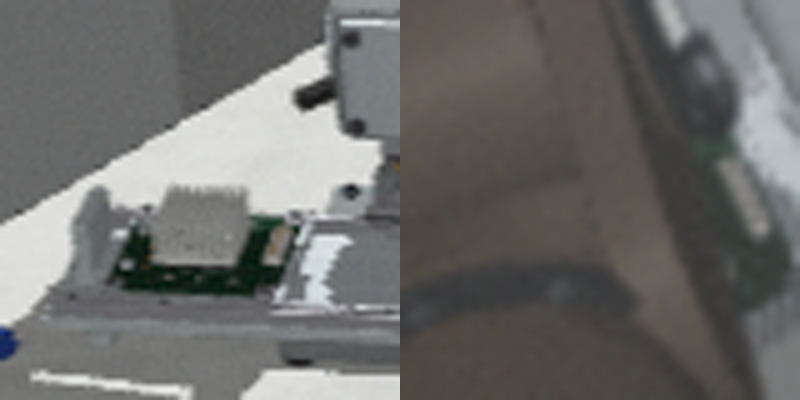

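The heat sink sits level on the chip at s4 (197,227), and the tab stands at (93,235). I'll push the tab with closed fingers, the tool tilted 25° so its body stays clear of the head.

```bash
cat >> rel.py <<'E'
p=np.load('press.npy');c_,s_=np.cos(p[2]),np.sin(p[2])
def pw(x,y,z):return [p[0]+c_*x-s_*y,p[1]+s_*x+c_*y,z]
def wp(v):d=np.array(v[:2])-p[:2];return np.round([c_*d[0]+s_*d[1],-s_*d[0]+c_*d[1],v[2]],4)
E
python3 - <<'E'
from rel import *
im=load('scene')
for a in((150,262),(238,267)):print(wp(plane(im,(a[0]+.5)/5-.5+195,(a[1]+.5)/5-.5+205,.041)))
r=[np.pi-.436,0,.517]
print(rel(pw(0,.23,.2),r),rel(pw(0,.215,.064),r),rel(pw(0,.082,.064),r))
print(rel(pw(0,.082,.064),r,pw(0,.215,.064),r),rel(pw(0,.215,.2),r,pw(0,.215,.064),r))
E
```

```text
[-0.0187  0.1283  0.041 ]
[-0.0199  0.0843  0.041 ]
(array([-0.0032, -0.1249,  0.0031]), array([-0.435, -0.011, -0.002])) (array([-0.0046, -0.1101,  0.1391]), array([-0.435, -0.011, -0.002])) (array([-0.0046,  0.0229,  0.1392]), array([-0.435, -0.011, -0.002]))
(array([-0.    ,  0.1206,  0.0562]), array([0., 0., 0.])) (array([ 0.    ,  0.0574, -0.1233]), array([0., 0., 0.]))
```

```bash

python3 -m pendant '[[[-0.001,-0.03,0,-0.11,0,0,0.5],[-0.002,-0.06,0,-0.22,0,0,1],[-0.003,-0.09,0,-0.33,-0.01,0,1],[-0.004,-0.12,0.003,-0.435,-0.011,0,1],[-0.004,-0.125,0.01,-0.435,-0.011,0,1],[-0.0045,-0.12,0.04,-0.435,-0.011,0,1],[-0.0045,-0.115,0.075,-0.435,-0.011,0,1],[-0.0045,-0.11,0.105,-0.435,-0.011,0,1],[-0.0045,-0.11,0.125,-0.435,-0.011,0,1],[-0.0045,-0.11,0.136,-0.435,-0.011,0,1],[-0.0045,-0.11,0.138,-0.435,-0.011,0,1],[-0.0045,-0.11,0.138,-0.435,-0.011,0,1]]]'
python3 - <<'E'
from rel import *
r=[np.pi-.436,0,.517]
s=manip.read_state();print(wp(s['tcp_pos']),s['gripper_width'],rel(pw(0,.19,.064),r),rel(pw(0,.082,.064),r))
E
```

```text
time_s: 9.7
tcp_pos: [0.4543, 0.3896, 0.059]
tool_rot: [2.707, 0.01, 0.514]
wrist_force: [-0.5, -0.4, 0.6]
gripper_width: 0.0003
grasp_force: 0.0
[-0.0033  0.2151  0.059 ] 0.000272852084610893 (array([0.0033, 0.0249, 0.006 ]), array([-0.001,  0.011,  0.002])) (array([0.0036, 0.1228, 0.0515]), array([-0.001,  0.011,  0.002]))
```

```bash

python3 -m pendant '[[[0.001,0.008,0.001,0,0.005,0,1],[0.002,0.016,0.003,0,0.011,0,1],[0.0033,0.025,0.006,0,0.011,0,1],[0.0033,0.028,0.0074,0,0.011,0,1],[0.0033,0.031,0.0088,0,0.011,0,1],[0.0033,0.034,0.0102,0,0.011,0,1],[0.0033,0.037,0.0116,0,0.011,0,1],[0.0033,0.041,0.0135,0,0.011,0,1],[0.0033,0.046,0.0158,0,0.011,0,1],[0.0033,0.051,0.0181,0,0.011,0,1],[0.0033,0.056,0.0205,0,0.011,0,1],[0.0033,0.061,0.0228,0,0.011,0,1]]]'
python3 - <<'E'
from rel import *
r=[np.pi-.436,0,.517]
s=manip.read_state();print(wp(s['tcp_pos']),rel(pw(0,.082,.064),r))
E
```

```text
time_s: 10.7
tcp_pos: [0.4894, 0.3344, 0.0643]
tool_rot: [2.707, -0.0, 0.519]
wrist_force: [0.2, 2.1, 1.0]
gripper_width: -0.0002
grasp_force: 0.9
[-0.      0.1497  0.0643] (array([-0.0001,  0.0613,  0.0288]), array([-0.001, -0.001,  0.002]))
```

```bash

python3 -m pendant '[[[0,0.005,0.0023,0,0,0,1],[0,0.010,0.0047,0,0,0,1],[0,0.015,0.007,0,0,0,1],[0,0.020,0.0094,0,0,0,1],[0,0.025,0.0117,0,0,0,1],[0,0.03,0.0141,0,0,0,1],[0,0.035,0.0164,0,0,0,1],[0,0.04,0.0188,0,0,0,1],[0,0.045,0.021,0,0,0,1],[0,0.05,0.0234,0,0,0,1],[0,0.053,0.025,0,0,0,1],[0,0.055,0.0258,0,0,0,1]]]'
python3 - <<'E'
from rel import *
r=[np.pi-.436,0,.517]
s=manip.read_state();print(wp(s['tcp_pos']),rel(pw(0,.082,.064),r))
E
```

```text
time_s: 11.7
tcp_pos: [0.5194, 0.2815, 0.064]
tool_rot: [2.707, -0.0, 0.519]
wrist_force: [-0.9, 0.3, -0.7]
gripper_width: -0.0001
grasp_force: 0.8
[-0.      0.0889  0.064 ] (array([0.    , 0.0063, 0.0029]), array([-0.001, -0.001,  0.001]))
```

```bash

python3 -m pendant '[[[0,0.002,0.001,0,0,0,1],[0,0.004,0.0019,0,0,0,1],[0,0.006,0.0028,0,0,0,1],[0,0.006,0.0028,0,0,0,1]]]'
python3 - <<'E'
from rel import *
s=manip.read_state();print(wp(s['tcp_pos']))
im=grab('scene');P=cloud(im);d=P[...,:2]-p[:2];Q=np.dstack([d@[c_,s_],d@[-s_,c_],P[...,2]])
cv2.imwrite('pics/s5.png',cv2.resize(im['color'][165:285,195:355],None,fx=5,fy=5,interpolation=2))
E
```

```text
time_s: 12.03
tcp_pos: [0.5226, 0.276, 0.064]
tool_rot: [2.707, -0.0, 0.519]
wrist_force: [-0.9, 0.1, 0.1]
gripper_width: 0.0002
grasp_force: 0.0
[-0.      0.0825  0.064 ]
```

View pics/s5.png

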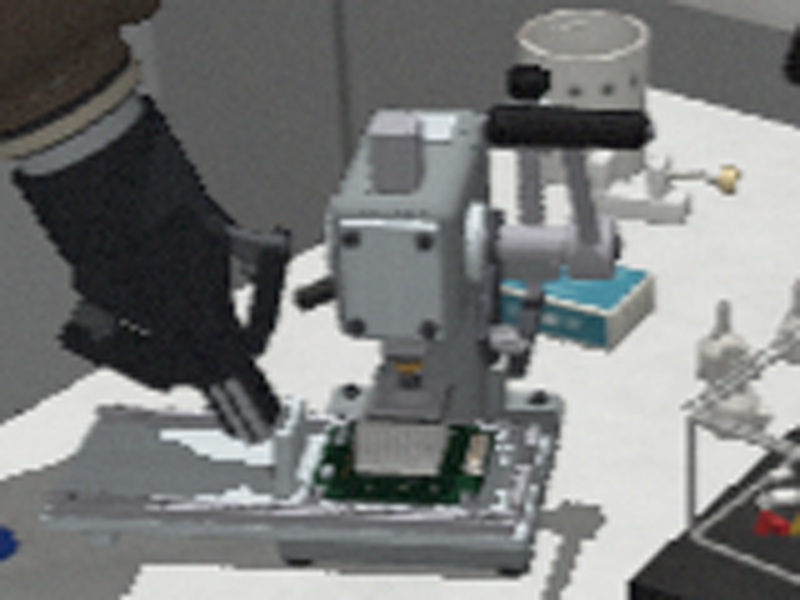

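The slide is nearly in: the sink is under the foot at s5 (403,445), and the tab is at (290,445) beside the fingertips. I'll keep pushing until I feel the stop.

```bash

python3 -m pendant '[[[0,0.0015,0.0007,0,0,0,1],[0,0.003,0.0014,0,0,0,1],[0,0.0045,0.0021,0,0,0,1],[0,0.006,0.0028,0,0,0,1],[0,0.006,0.0028,0,0,0,1]]]'
python3 -c "
from rel import *
s=manip.read_state();print(wp(s['tcp_pos']))"
```

```text
time_s: 12.5
tcp_pos: [0.5256, 0.2709, 0.0641]
tool_rot: [2.708, -0.001, 0.519]
wrist_force: [-3.6, 5.6, 1.9]
gripper_width: -0.0001
grasp_force: 3.1
[0.0001 0.0767 0.0641]
```

```bash

python3 -m pendant '[[[0,0.001,0.0005,0,0,0,1],[0,0.002,0.0009,0,0,0,1],[0,0.003,0.0014,0,0,0,1],[0,0.003,0.0014,0,0,0,1]]]'
python3 -c "
from rel import *
s=manip.read_state();print(wp(s['tcp_pos']))
r=[np.pi-.436,0,.517]
print(rel(pw(0,.15,.12),r), rel(pw(0,.15,.3),[np.pi,0,.517]))"
```

```text
time_s: 12.83
tcp_pos: [0.526, 0.2703, 0.0641]
tool_rot: [2.711, -0.003, 0.52]
wrist_force: [-17.5, 22.3, 6.4]
gripper_width: -0.0002
grasp_force: 13.8
[0.0001 0.0759 0.0641]
(array([ 0.0002, -0.0439, -0.0818]), array([-0.005, -0.004,  0.002])) (array([ 0.0007,  0.0313, -0.2453]), array([ 0.431, -0.003,  0.002]))
```

```bash

python3 -m pendant '[[[0,-0.015,-0.007,0,0,0,1],[0,-0.035,-0.02,0,0,0,1],[0,-0.045,-0.055,0,0,0,1],[0,-0.04,-0.09,0,0,0,1],[0,-0.03,-0.12,0.05,0,0,1],[0,-0.015,-0.15,0.15,0,0,1],[0,0,-0.185,0.25,0,0,1],[0,0.015,-0.22,0.35,0,0,1],[0,0.03,-0.25,0.431,0,0,1],[0,0.04,-0.27,0.431,0,0,1],[0,0.04,-0.27,0.431,0,0,1]]]'
python3 -c "
from rel import *
s=manip.read_state();print(wp(s['tcp_pos']))
r=[np.pi,0,.517]
print(rel(pw(-.066,-.092,.33),r), rel(pw(-.068,-.092,.285),r))"
```

```text
time_s: 13.75
tcp_pos: [0.4904, 0.3343, 0.3312]
tool_rot: [3.137, -0.009, 0.517]
wrist_force: [-0.0, 0.6, 0.8]
gripper_width: -0.0
grasp_force: 0.0
[0.0008 0.1492 0.3312]
(array([-0.0669,  0.2411,  0.0016]), array([ 0.004, -0.009,  0.   ])) (array([-0.0693,  0.241 ,  0.0466]), array([ 0.004, -0.009,  0.   ]))
```

```bash

python3 -m pendant '[[[-0.008,0.03,0,0,0,0,1],[-0.018,0.065,0,0,0,0,1],[-0.028,0.1,0,0,0,0,1],[-0.038,0.135,0,0,0,0,1],[-0.047,0.17,0,0,-0.005,0,1],[-0.057,0.205,0,0,-0.009,0,1],[-0.067,0.233,0.002,0.004,-0.009,0,1],[-0.069,0.241,0.015,0.004,-0.009,0,1],[-0.069,0.241,0.03,0.004,-0.009,0,1],[-0.069,0.241,0.04,0.004,-0.009,0,1],[-0.069,0.241,0.043,0.004,-0.009,0,1],[-0.069,0.241,0.043,0.004,-0.009,0,1]]]'
python3 - <<'E'
from rel import *
s=manip.read_state();print(wp(s['tcp_pos']))
im=grab('scene');g=im['color'];cv2.imwrite('pics/s6.png',g[165:285,195:355])
r=[np.pi,0,.517]
for f in (0,.16,.2,.36,.52,.68,.84,1.0,1.1):
    a=np.radians(50)-f;print(f,'tool rel',rel(pw(.015-.13*np.cos(a),-.092,.15+.13*np.sin(a)+.009+.019),r)[0])
E
```

```text
time_s: 14.75
tcp_pos: [0.5483, 0.0916, 0.2828]
tool_rot: [-3.141, 0.01, 0.52]
wrist_force: [0.9, 0.3, 0.2]
gripper_width: -0.0003
grasp_force: 0.0
[-0.0688 -0.0904  0.2828]
0 tool rel [-0.      0.0015  0.006 ]
0.16 tool rel [-0.0147  0.0015  0.0207]
0.2 tool rel [-0.018   0.0015  0.0247]
0.36 tool rel [-0.0294  0.0015  0.0421]
0.52 tool rel [-0.038   0.0014  0.061 ]
0.68 tool rel [-0.0434  0.0014  0.0811]
0.84 tool rel [-0.0455  0.0014  0.1017]
1.0 tool rel [-0.0443  0.0014  0.1225]
1.1 tool rel [-0.0419  0.0014  0.1353]
```

```bash
cat > lev.py <<'E'
from rel import *
s=manip.read_state();q=wp(s['tcp_pos']);f0=np.radians(50)-np.arcsin((q[2]-.178)/.13)
print('tcp',q,'phi',round(f0,3),'F',s['wrist_force'].round(1))
r=[np.pi,0,.517]
for f in np.arange(.04,1.2,.04):
    if f0-.05<f<f0+.26:
        a=np.radians(50)-f;v=rel(pw(.015-.13*np.cos(a),-.092,.178+.13*np.sin(a)),r);print(round(f,2),v[0],v[1])
E
python3 -m pendant '[[[0,0.001,0.004,0,-0.008,0,1],[-0.002,0.001,0.008,0,-0.008,0,1],[-0.006,0.001,0.011,0,-0.008,0,1],[-0.01,0.001,0.015,0,-0.008,0,1],[-0.01,0.001,0.015,0,-0.008,0,1]]]'; python3 lev.py
```

```text
time_s: 15.22
tcp_pos: [0.54, 0.0854, 0.269]
tool_rot: [3.141, 0.016, 0.519]
wrist_force: [0.3, -1.2, 1.7]
gripper_width: -0.0
grasp_force: 0.8
tcp [-0.0791 -0.0918  0.269 ] phi 0.097 F [ 0.3 -1.2  1.7]
0.08 [ 0.0028  0.0002 -0.0016] [0.001 0.016 0.002]
0.12 [-0.0007  0.0002  0.0022] [0.001 0.016 0.002]
0.16 [-0.0042  0.0002  0.0061] [0.001 0.016 0.002]
0.2 [-0.0074  0.0002  0.0101] [0.001 0.016 0.002]
0.24 [-0.0105  0.0002  0.0143] [0.001 0.016 0.002]
0.28 [-0.0134  0.0002  0.0186] [0.001 0.016 0.002]
0.32 [-0.0162  0.0002  0.023 ] [0.001 0.016 0.002]
```

```bash

python3 -m pendant '[[[-0.002,0,0.0025,0,0.01,0,1],[-0.004,0,0.005,0,0.01,0,1],[-0.006,0,0.008,0,0.01,0,1],[-0.008,0,0.011,0,0.01,0,1],[-0.008,0,0.011,0,0.01,0,1]]]'; python3 lev.py
```

```text
time_s: 15.63
tcp_pos: [0.5329, 0.0812, 0.2577]
tool_rot: [-3.142, 0.007, 0.519]
wrist_force: [-0.4, -0.6, 3.1]
gripper_width: 0.0002
grasp_force: 1.7
tcp [-0.0873 -0.0918  0.2577] phi 0.213 F [-0.4 -0.6  3.1]
0.2 [ 0.0006  0.0002 -0.0013] [-0.     0.007  0.002]
0.24 [-0.0025  0.0001  0.0028] [-0.     0.007  0.002]
0.28 [-0.0055  0.0001  0.0071] [-0.     0.007  0.002]
0.32 [-0.0082  0.0001  0.0115] [-0.     0.007  0.002]
0.36 [-0.0109  0.0001  0.016 ] [-0.     0.007  0.002]
0.4 [-0.0133  0.0001  0.0206] [-0.     0.007  0.002]
0.44 [-0.0155  0.0001  0.0253] [-0.     0.007  0.002]
```

```bash

python3 - <<'E'
from rel import *
im=grab('scene');P=cloud(im);d=P[...,:2]-p[:2];Q=np.dstack([d@[c_,s_],d@[-s_,c_],P[...,2]])
# grip angle from dark pixels depth along the sleeve, +foot/sink column profile
g=im['color'].max(2);m=(g<70)&(Q[...,1]<-.05)&(Q[...,1]>-.13)&(Q[...,0]<-.04)&(Q[...,0]>-.13)&(Q[...,2]>.1)
print(m.sum(),np.median(Q[m],axis=0))
v,u=np.mgrid[:480,:640]
col=g[235:265,270:285];print(col[:, ::3])
E
```

```text
3329 [-0.10446345 -0.08829177  0.37110442]
[[197 108 110 107  88]
 [220 109 111 108  87]
 [219  97  92 110  88]
 [151  75  49  67  89]
 [131  79 111  98  88]
 [102  86 112  84  88]
 [116  86  48  72  92]
 [102  92  45  80  94]
 [100  94  48  87  97]
 [100  91  88  97  91]
 [ 96  98 110 103  95]
 [ 90 100 109 105  95]
 [ 91  93 102  94  93]
 [105  99 100  94  96]
 [ 86 106 105 104 107]
 [ 56  57  39  49  46]
 [123 124 123 126 109]
 [127 133 126 132 132]
 [124 127 125 130 123]
 [119 121 124 131 127]
 [124 129 123 128 128]
 [132 132 117 140 129]
 [139 137 124 138 135]
 [152 149 148 146 142]
 [115 114 146 147 149]
 [ 55  35  49  27  64]
 [ 32  29  33  34  39]
 [ 69  31  36  32  24]
 [ 35  33  33  29  30]
 [ 38  35  34  30  30]]
```

```bash

python3 -m pendant '[[[-0.002,0,0.0025,0,0.005,0,1],[-0.004,0,0.005,0,0.005,0,1],[-0.004,0,0.005,0,0.005,0,1]]]'; python3 lev.py | head -1
python3 -m pendant '[[[-0.002,0,0.0025,0,0,0,1],[-0.004,0,0.005,0,0,0,1],[-0.004,0,0.005,0,0,0,1]]]'; python3 lev.py
```

```text
time_s: 15.93
tcp_pos: [0.5296, 0.0793, 0.2528]
tool_rot: [3.142, 0.001, 0.519]
wrist_force: [1.7, 0.4, 5.4]
gripper_width: 0.0003
grasp_force: 2.5
tcp [-0.0912 -0.0919  0.2528] phi 0.26 F [1.7 0.4 5.4]
time_s: 16.18
tcp_pos: [0.526, 0.0773, 0.2477]
tool_rot: [-3.142, 0.001, 0.519]
wrist_force: [0.4, -0.1, 3.7]
gripper_width: -0.0
grasp_force: 2.2
tcp [-0.0952 -0.0919  0.2477] phi 0.307 F [ 0.4 -0.1  3.7]
0.28 [ 0.0024  0.0001 -0.0029] [-0.     0.001  0.002]
0.32 [-0.0004  0.0001  0.0015] [-0.     0.001  0.002]
0.36 [-0.0031  0.0001  0.0059] [-0.     0.001  0.002]
0.4 [-0.0055  0.0001  0.0105] [-0.     0.001  0.002]
0.44 [-0.0078  0.0001  0.0152] [-0.     0.001  0.002]
0.48 [-0.0099  0.0001  0.02  ] [-0.     0.001  0.002]
0.52 [-0.0117  0.0001  0.0248] [-0.     0.001  0.002]
0.56 [-0.0134  0.0001  0.0297] [-0.     0.001  0.002]
```

```bash

python3 -m pendant '[[[-0.0015,0,0.003,0,0,0,1],[-0.003,0,0.006,0,0,0,1],[-0.003,0,0.006,0,0,0,1]]]'; python3 lev.py | head -1
python3 -m pendant '[[[-0.0012,0,0.0023,0,0,0,1],[-0.0025,0,0.0046,0,0,0,1],[-0.0025,0,0.0046,0,0,0,1]]]'; python3 lev.py
```

```text
time_s: 16.43
tcp_pos: [0.5237, 0.0759, 0.2421]
tool_rot: [3.141, 0.001, 0.519]
wrist_force: [-0.6, 1.1, 9.4]
gripper_width: 0.0
grasp_force: 4.2
tcp [-0.098  -0.0919  0.2421] phi 0.357 F [-0.6  1.1  9.4]
time_s: 16.68
tcp_pos: [0.5216, 0.0747, 0.2377]
tool_rot: [3.141, 0.0, 0.519]
wrist_force: [-0.0, 1.9, 8.5]
gripper_width: 0.0003
grasp_force: 4.2
tcp [-0.1004 -0.0919  0.2377] phi 0.396 F [-0.   1.9  8.5]
0.36 [ 0.0021  0.0001 -0.0041] [0.    0.    0.002]
0.4 [-0.0004  0.0001  0.0005] [0.    0.    0.002]
0.44 [-0.0027  0.0001  0.0052] [0.    0.    0.002]
0.48 [-0.0047  0.0001  0.0099] [0.    0.    0.002]
0.52 [-0.0066  0.0001  0.0148] [0.    0.    0.002]
0.56 [-0.0083  0.0001  0.0197] [0.    0.    0.002]
0.6 [-0.0098  0.0001  0.0247] [0.    0.    0.002]
0.64 [-0.0111  0.0001  0.0297] [0.    0.    0.002]
```

The force steps from about 3.7 N to 9 N between 0.31 and 0.36 rad, so the foot lands just past the 0.32 notch. Two more clicks bring the lever to 0.64.

```bash

python3 -m pendant '[[[-0.0013,0,0.0026,0,0,0,1],[-0.0027,0,0.0052,0,0,0,1],[-0.0037,0,0.0075,0,0,0,1],[-0.0047,0,0.01,0,0,0,1],[-0.0057,0,0.0125,0,0,0,1],[-0.0066,0,0.0148,0,0,0,1],[-0.0066,0,0.0148,0,0,0,1]]]'; python3 lev.py | head -1
python3 -m pendant '[[[-0.0009,0,0.0025,0,0,0,1],[-0.0017,0,0.005,0,0,0,1],[-0.0025,0,0.0075,0,0,0,1],[-0.0032,0,0.01,0,0,0,1],[-0.0032,0,0.01,0,0,0,1]]]'; python3 lev.py
```

```text
time_s: 17.27
tcp_pos: [0.5159, 0.0715, 0.223]
tool_rot: [3.141, 0.0, 0.519]
wrist_force: [-0.8, 1.9, 10.9]
gripper_width: 0.0
grasp_force: 5.2
tcp [-0.1069 -0.0919  0.223 ] phi 0.519 F [-0.8  1.9 10.9]
time_s: 17.68
tcp_pos: [0.5131, 0.0698, 0.2128]
tool_rot: [3.141, 0.0, 0.519]
wrist_force: [-0.1, 1.8, 7.9]
gripper_width: 0.0002
grasp_force: 4.5
tcp [-0.1102 -0.092   0.2128] phi 0.602 F [-0.1  1.8  7.9]
0.56 [ 0.0015  0.     -0.0052] [0.    0.    0.002]
0.6 [-0.      0.     -0.0002] [0.    0.    0.002]
0.64 [-0.0013  0.      0.0048] [0.    0.    0.002]
0.68 [-0.0024  0.      0.0099] [0.    0.    0.002]
0.72 [-0.0033  0.      0.015 ] [0.    0.    0.002]
0.76 [-0.004   0.      0.0202] [0.    0.    0.002]
0.8 [-0.0045  0.      0.0253] [0.    0.    0.002]
0.84 [-0.0047  0.      0.0305] [0.    0.    0.002]
```

```bash

python3 -m pendant '[[[-0.0006,0,0.0025,0,0,0,1],[-0.0013,0,0.005,0,0,0,1],[-0.0013,0,0.005,0,0,0,1]]]'; python3 lev.py | head -1
python3 -m pendant '[[[-0.0006,0,0.0025,0,0,0,1],[-0.0011,0,0.005,0,0,0,1],[-0.0011,0,0.005,0,0,0,1]]]'; python3 lev.py|head -1;  python3 -m pendant '[[[0,0,-0.004,0,0,0,1],[0,0,-0.008,0,0,0,1],[0,0,-0.015,0,0,0,1]]]';python3 lev.py
```

```text
time_s: 17.93
tcp_pos: [0.512, 0.0692, 0.2078]
tool_rot: [3.141, 0.0, 0.519]
wrist_force: [0.2, 2.0, 10.1]
gripper_width: -0.0001
grasp_force: 5.2
tcp [-0.1115 -0.0919  0.2078] phi 0.641 F [ 0.2  2.  10.1]
time_s: 18.18
tcp_pos: [0.5112, 0.0687, 0.2031]
tool_rot: [3.141, -0.0, 0.519]
wrist_force: [-0.4, 2.0, 12.1]
gripper_width: -0.0002
grasp_force: 6.1
tcp [-0.1124 -0.092   0.2031] phi 0.678 F [-0.4  2.  12.1]
time_s: 18.43
tcp_pos: [0.5105, 0.0686, 0.2172]
tool_rot: [-3.141, 0.003, 0.519]
wrist_force: [0.5, -0.3, -0.1]
gripper_width: -0.0001
grasp_force: 0.0
tcp [-0.113  -0.0918  0.2172] phi 0.566 F [ 0.5 -0.3 -0.1]
0.52 [ 0.006   0.0002 -0.0057] [-0.001  0.003  0.002]
0.56 [ 0.0043  0.0002 -0.0008] [-0.001  0.003  0.002]
0.6 [0.0029 0.0002 0.0042] [-0.001  0.003  0.002]
0.64 [0.0016 0.0002 0.0092] [-0.001  0.003  0.002]
0.68 [0.0005 0.0002 0.0143] [-0.001  0.003  0.002]
0.72 [-0.0004  0.0002  0.0195] [-0.001  0.003  0.002]
0.76 [-0.0011  0.0002  0.0246] [-0.001  0.003  0.002]
0.8 [-0.0015  0.0002  0.0298] [-0.001  0.003  0.002]
```

The lever's caught at the 0.64 notch. While the three seconds run hands-off, I'll check the arm's clearance to the shelf.

```bash

python3 -m pendant '[[[0.01,0,-0.03,0,0,0,1],[0.01,0,-0.07,0,0,0,1],[0.01,0,-0.11,0,0,0,1],[0.01,0,-0.12,0,0,0,1]]]'
python3 - <<'E'
from rel import *
s=manip.read_state();t=s['tcp_pos'];e=t[:2]/np.linalg.norm(t[:2]);n=np.array([-e[1],e[0]])
for nm in('top','scene'):
    P=cloud(grab(nm));a=(P[...,:2]-t[:2])@e;b=(P[...,:2]-t[:2])@n;z=P[...,2]-t[2]
    for z0 in(.05,.1,.15,.2,.25,.3,.35,.4,.45,.5):
        m=(abs(b)<.09)&(a>-.1)&(a<.13)&(abs(z-z0-.025)<.025)
        if m.sum()>5:print(nm,z0,m.sum(),np.percentile(a[m],98).round(3),np.percentile(b[m],[2,98]).round(3))
P=cloud(load('scene'));d=P[...,:2]-p[:2];Q=np.dstack([d@[c_,s_],d@[-s_,c_],P[...,2]])
g=load('scene')['color'].max(2)
m=(g<80)&(Q[...,1]<-.055)&(Q[...,1]>-.12)&(Q[...,0]<-.06)&(Q[...,0]>-.14)&(Q[...,2]>.12)&(Q[...,2]<.3);print('grip',m.sum(),np.percentile(Q[m],[10,50,90],axis=0) if m.sum() else 0)
r=[np.pi,0,.517]
print(rel(pw(.077,-.051,.33),r),rel(pw(.077,-.051,.24),r))
E
```

```text
time_s: 18.77
tcp_pos: [0.5207, 0.0737, 0.3431]
tool_rot: [3.138, -0.005, 0.519]
wrist_force: [0.4, 0.6, 0.6]
gripper_width: -0.0001
grasp_force: 0.0
top 0.05 52 -0.021 [0.027 0.055]
top 0.1 18 -0.032 [-0.013  0.02 ]
top 0.15 15 -0.004 [-0.035  0.014]
top 0.2 166 0.044 [-0.045  0.051]
top 0.25 2945 0.039 [-0.063  0.061]
top 0.3 1450 -0.039 [-0.05  0.07]
scene 0.05 1274 0.016 [-0.055  0.048]
scene 0.1 989 0.006 [-0.037  0.029]
scene 0.15 1305 0.008 [-0.061  0.047]
scene 0.2 1563 0.025 [-0.068  0.051]
scene 0.25 1037 0.019 [-0.067 -0.048]
grip 256 [[-0.12110949 -0.11297696  0.17952801]
 [-0.11802096 -0.08775487  0.18812359]
 [-0.1124003  -0.06195388  0.19235046]]
(array([ 0.1793, -0.0408,  0.0099]), array([ 0.002, -0.002,  0.002])) (array([ 0.1792, -0.0409,  0.0999]), array([ 0.002, -0.002,  0.002]))
```

The grip measures at the 0.64 notch, and the shelf clearance is about 4 cm.

```bash

python3 -m pendant '[[[0.03,-0.007,0.005,0,0,0,1],[0.06,-0.014,0.01,0,0,0,1],[0.09,-0.02,0.01,0,0,0,1],[0.12,-0.027,0.01,0,0,0,1],[0.15,-0.034,0.01,0,0,0,1],[0.172,-0.039,0.02,0,0,0,1],[0.179,-0.041,0.04,0,0,0,1],[0.179,-0.041,0.06,0,0,0,1],[0.179,-0.041,0.08,0,0,0,1],[0.179,-0.041,0.09,0,0,0,1],[0.179,-0.041,0.09,0,0,0,1],[0.179,-0.041,0.09,0,0,0,1]]]'
python3 -m pendant '[[[0,0,0,0,0,0,1],[0,0,0,0,0,0,1],[0,0,0,0,0,0,1],[0,0,0,0,0,0,1],[0,0,0,0,0,0,1],[0,0,0,0,0,0,1],[0,0,0,0,0,0,1],[0,0,0,0,0,0,1],[0,0,0,0,0,0,1],[0,0,0,0,0,0,1],[0,0,0,0,0,0,1],[0,0,0,0,0,0,1]]]'
python3 - <<'E'
from rel import *
s=manip.read_state();print(wp(s['tcp_pos']));r=[np.pi,0,.517]
print(rel(pw(.077,-.051,.232),r),rel(pw(.077,-.051,.2245),r))
E
```

```text
time_s: 19.87
tcp_pos: [0.6545, 0.1978, 0.2466]
tool_rot: [-3.141, 0.003, 0.519]
wrist_force: [1.1, -0.5, 1.4]
gripper_width: -0.0001
grasp_force: 0.0
time_s: 20.87
tcp_pos: [0.6547, 0.1979, 0.2472]
tool_rot: [-3.142, 0.002, 0.519]
wrist_force: [-1.0, -0.6, -0.2]
gripper_width: 0.0002
grasp_force: 0.0
[ 0.0762 -0.0506  0.2472]
(array([0.0008, 0.0004, 0.0152]), array([-0.   ,  0.002,  0.002])) (array([0.0008, 0.0004, 0.0227]), array([-0.   ,  0.002,  0.002]))
```

```bash

python3 -m pendant '[[[0,0,0,0,0,0,1],[0,0,0,0,0,0,1],[0,0,0,0,0,0,1],[0,0,0,0,0,0,1],[0,0,0,0,0,0,1],[0,0,0,0,0,0,1],[0,0,0,0,0,0,1],[0,0,0,0,0,0,1],[0,0,0,0,0,0,1],[0,0,0,0,0,0,1],[0,0,0,0,0,0,1],[0,0,0,0,0,0,1]]]' | head -1
python3 -m pendant '[[[0.0008,0,0.003,0,0,0,1],[0.0008,0,0.006,0,0,0,1],[0.0008,0,0.009,0,0,0,1],[0.0008,0,0.012,0,0,0,1],[0.0008,0,0.015,0,0,0,1],[0.0008,0,0.018,0,0,0,1],[0.0008,0,0.021,0,0,0,1],[0.0008,0,0.0228,0,0,0,1],[0.0008,0,0.0228,0,0,0,1]]]'
```

```text
time_s: 21.87
time_s: 22.62
tcp_pos: [0.6557, 0.1984, 0.225]
tool_rot: [3.141, 0.0, 0.519]
wrist_force: [0.6, 0.3, 6.4]
gripper_width: 0.0002
grasp_force: 3.0
```

```bash

python3 -m pendant '[[[0,0,0.0008,0,0,0,1],[0,0,0.0015,0,0,0,1],[0,0,0.0015,0,0,0,1],[0,0,0.0015,0,0,0,1],[0,0,0.0015,0,0,0,1],[0,0,0.0015,0,0,0,1],[0,0,0.0015,0,0,0,1],[0,0,0.0015,0,0,0,1],[0,0,0.0015,0,0,0,1],[0,0,0.0015,0,0,0,1],[0,0,0.0015,0,0,0,1],[0,0,0.0015,0,0,0,1]]]'
python3 -m pendant '[[[0,0,0,0,0,0,1],[0,0,0,0,0,0,1],[0,0,0,0,0,0,1],[0,0,0,0,0,0,1],[0,0,0,0,0,0,1],[0,0,0,0,0,0,1],[0,0,0,0,0,0,1],[0,0,0,0,0,0,1],[0,0,0,0,0,0,1],[0,0,0,0,0,0,1],[0,0,0,0,0,0,1],[0,0,0,0,0,0,1]]]' | head -2
cat > chk.py <<'E'
from rel import *
im=grab('scene');P=cloud(im);d=P[...,:2]-p[:2];Q=np.dstack([d@[c_,s_],d@[-s_,c_],P[...,2]]);g=im['color'].max(2)
m=(g<80)&(Q[...,1]<-.055)&(Q[...,1]>-.12)&(Q[...,0]<-.055)&(Q[...,0]>-.14)&(Q[...,2]>.12)&(Q[...,2]<.3);print('grip',m.sum(),np.percentile(Q[m],[10,50,90],axis=0).round(3) if m.sum() else 0)
m=(abs(Q[...,0]+.01)<.02)&(abs(Q[...,1])<.03)&(Q[...,2]>.045)&(Q[...,2]<.07);print('sink',m.sum(),np.percentile(Q[m],[2,50,98],axis=0).round(3))
m=(abs(Q[...,0])<.02)&(abs(Q[...,1]-.06)<.02)&(Q[...,2]>.046)&(Q[...,2]<.08);print('tab',m.sum(),np.percentile(Q[m],[2,50,98],axis=0).round(3) if m.sum() else 0)
E
python3 chk.py
```

```text
time_s: 23.62
tcp_pos: [0.6559, 0.1985, 0.2248]
tool_rot: [3.141, -0.002, 0.519]
wrist_force: [-1.1, 0.8, 13.0]
gripper_width: -0.0
grasp_force: 6.6
time_s: 24.62
tcp_pos: [0.6559, 0.1985, 0.2248]
grip 256 [[-0.079 -0.113  0.245]
 [-0.076 -0.086  0.254]
 [-0.071 -0.062  0.259]]
sink 178 [[-0.025 -0.018  0.045]
 [-0.016 -0.     0.055]
 [ 0.006  0.02   0.068]]
tab 53 [[-0.02   0.052  0.048]
 [-0.004  0.055  0.06 ]
 [ 0.015  0.061  0.063]]
```

The lever is back up, the sink is centred, and the tab is fully in. Next I'll let go of the button and withdraw.

```bash

python3 -m pendant '[[[0,0,0,0,0,0,1],[0,0,0,0,0,0,1],[0,0,0,0,0,0,1],[0,0,0,0,0,0,1],[0,0,-0.01,0,0,0,1],[0,0,-0.03,0,0,0,1],[0,0,-0.06,0,0,0,1],[0,0,-0.09,0,0,0,1],[0,0,-0.1,0,0,0,1],[0,0,-0.1,0,0,0,1]]]'
python3 - <<'E'
exec(open('chk.py').read())
g=im['color'];print(g[235:262,272:284:3].max(2))
# sink front base edge & yaw
for u in range(268,286,2):
    print(u,[int(x) for x in g[244:266,u].max(1)])
E
```

```text
time_s: 25.5
tcp_pos: [0.656, 0.1985, 0.3259]
tool_rot: [3.14, -0.003, 0.519]
wrist_force: [0.0, -0.6, -0.0]
gripper_width: 0.0001
grasp_force: 0.0
grip 261 [[-0.079 -0.114  0.246]
 [-0.076 -0.087  0.255]
 [-0.07  -0.062  0.259]]
sink 176 [[-0.025 -0.018  0.045]
 [-0.016 -0.     0.055]
 [ 0.005  0.02   0.069]]
tab 55 [[-0.02   0.052  0.046]
 [-0.004  0.054  0.061]
 [ 0.016  0.062  0.064]]
[[104 107 104  81]
 [ 74  71  73  86]
 [ 80  64  75  89]
 [ 77 111 107  86]
 [ 84  76  52  86]
 [ 87  55  41  88]
 [ 93  55  50  89]
 [ 88  66  66  91]
 [ 87  99  96  90]
 [ 94 107 102  90]
 [ 91 100 100  91]
 [ 93  95  91  92]
 [110 107 105 104]
 [ 64  76  83  95]
 [ 95  71  74  50]
 [125 120 124 122]
 [119 119 122 126]
 [123 131 123 142]
 [115 127 119 127]
 [122 122 124 128]
 [127 122 122 129]
 [123 129 127 133]
 [136 135 130 135]
 [145 142 133 149]
 [110 138 145 145]
 [ 40  50  41  52]
 [ 28  27  47  25]]
268 [149, 79, 79, 70, 56, 48, 88, 111, 107, 103, 109, 108, 110, 91, 121, 74, 27, 33, 22, 28, 36, 76]
270 [86, 90, 96, 106, 58, 98, 120, 125, 122, 123, 115, 123, 129, 136, 145, 109, 50, 33, 65, 26, 30, 72]
272 [94, 91, 93, 110, 64, 95, 125, 119, 123, 115, 122, 127, 123, 136, 145, 110, 40, 28, 41, 23, 35, 66]
274 [102, 98, 93, 109, 63, 85, 121, 120, 123, 125, 115, 118, 122, 134, 144, 108, 41, 29, 21, 31, 32, 58]
276 [106, 103, 91, 105, 84, 74, 122, 123, 123, 120, 121, 122, 122, 122, 141, 144, 45, 29, 21, 27, 34, 54]
278 [102, 100, 91, 105, 83, 74, 124, 122, 123, 119, 124, 122, 127, 130, 133, 145, 41, 47, 35, 40, 28, 46]
280 [100, 91, 93, 104, 81, 49, 120, 123, 124, 123, 120, 122, 128, 133, 146, 141, 26, 31, 27, 30, 29, 37]
282 [92, 90, 91, 98, 90, 57, 119, 122, 131, 122, 119, 127, 126, 133, 139, 147, 63, 39, 30, 30, 34, 35]
284 [67, 64, 76, 109, 110, 114, 119, 122, 124, 127, 132, 126, 130, 129, 112, 98, 38, 33, 44, 56, 54, 37]
```

```bash
python3 -c "
from cell import manip
print(manip.job_done())"
```

```text
the job is handed in; nothing more can be done
None
```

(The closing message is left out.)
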